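# Slide the loaded marker stand to its free place

## Robot

A 6-joint arm with a two-finger parallel gripper is mounted at the origin on the work surface. World frame = base frame: x ahead of the robot, y to its left, z up, the work surface at z = 0. Lengths are in m, angles in rad, forces in N, time in s.
With the tool pointing down it reaches from about 0.275 to 0.875 m from the base axis. Payload 12.5 kg.
Tool frame: the origin (TCP) lies where the fingers leave the gripper's body, on its centre line; the fingertips stand 73 mm ahead of it and the grasp point (between the pads) lies 54 mm ahead of it; z points along the fingers, y is the line along which they close (so a half turn about z gives the same grasp; the last joint's range is limited). The gripper opens to 85 mm and grips with 20 to 120 N. Pads are 22 mm wide; open, the fingers measure 114 mm over their backs; the gripper's body (76 mm by 85 mm) begins 54 mm behind the grasp point. The pads swing forward as they close: fully open they stand 13 mm farther back than shut.
Start: joints at [-1.32, 0.351, 1.652, -0, 1.139, -0.085], TCP at [0.181, -0.519, 0.304] pointing down, gripper open.
Joint ranges: [-2.75, 2.75], [-0.79, 2.1], [0.01, 2.65], [-1.57, 4.71], [0.07, 3.14], [-2.87, 2.87]. Speed limits (rad/s): [2.22, 2.22, 2.79, 3.14, 3.14, 3.14].

## Interface

Orientations are given as a rotation vector (axis times angle).
In Python, from plant import robot gives the robot as it stands.
- The arm moves only by the tool play_rows, never from a script. Its argument "steps" is a list of rows, each a list of 4 numbers: the shift along the tool's x, y, z each as a share of 120 mm, from -1 to 1, then the turn about the tool's z as a share of 45 degrees, from -1 to 1. In form: [[tx, ty, tz, spin], ...]. A call has 1 to 10 rows; each row shifts and turns the commanded pose from where the row before left it, along the tool's axes as they then stand; what a row does not reach is not made up. A row lasts 1/8 s, in which the tool goes at most 62.5 mm and 10.7 degrees, less where a joint would pass 70% of its speed; a pose out of reach is approached as far as the arm can. A call with a number of a shift or a turn outside -1 to 1 is refused whole. A call with a gripper value outside its range is refused whole. "claw" is the opening, from -1 (shut) to 1 (fully open), set as the call begins (left out, the last holds). The fingers move at their own pace and stop on an object; "newtons" is the grip in N (left out, the last holds). Time passes only in rows, so rows that do not move let the fingers close. It gives the time, the measured TCP pose, the force, the opening and the grip force at its end, in the units of the state.
- robot.get_obs(): the state, without advancing time (a new reading comes with each control period).
- robot.snapshot(name): name is "scene" or "top"; returns the picture (400x640x3 uint8, blue, green, red); there is no depth.
- robot.calibration(name): a dict with "fovy" (degrees; the focal length in pixels is half the picture's height over the tangent of half this angle, whatever the lens; pixels are square), "cx", "cy" (the principal point, pixels), "rvec" (rotation vector, rad) and "tvec" (3), from world to camera coordinates, as OpenCV has them. Camera axes: x right, y down, z forward; pixel columns grow to the right and rows downward; lengths in m; the calibration is good to about 2 mm. A picture is of the moment at which its call begins. calibration takes no time and is no camera call.
- robot.job_done(): hands the job in; it is judged then, once.
The state is a dict: "clock": time; "joint_positions": joint angles; "qvel": joint speeds; "joint_efforts": joint torques, N m; "position": TCP position; "tcp_rot": TCP orientation; "wrist_force": force on the tool from outside, world axes, zero at the start; "torque": the same for the moment, N m; "opening": opening from 0.0 (shut) to 1.0 (fully open); "gripper_force": force on a finger pad.
Only numpy, scipy, OpenCV 4.12 (cv2) and the standard library are available. Lean on these libraries where they do the work, as an engineer would, in place of code of your own. Each camera call takes 0.05 s, during which the arm holds its last target. There are 200 camera calls.

## Task

Slide the loaded marker stand over the tiles, without lifting or tipping it, into the empty taped outline: centred in the outline and lined up with it, with the filter square still standing in its slot. Then let go of it. Leave the empty spare stand where it is.

Things in the scene. Friction and masses are not known exactly. Their poses are not given: they have to be found in the camera images.
- stand_grip (a point): Loaded marker stand, loose, milky acrylic, 0.5 kg: foot 64 (x) by 160 (y) by 34 mm high; mid fin to hold, 16 thick (x), 40 wide (y), 34 to 106 mm above the tiles. Fixed in its slots at y +60 and +38: purple arrow, copper wedge (tops below 90 mm). Loose in the slot at y -48: aluminium filter square. Point: centre of the fin's grip, 80 mm above the underside, on the stand's middle; z up.
- free_place (a point): The empty place: a rectangle of 6 mm black tape flat on the level tiles (z = 0), 72 (x) by 168 mm (y) inside, nothing in it. Point: its centre; y along its long side, z up. The loaded stand starts in a second such outline, the spare in a third. Nothing stands between the loaded stand and the empty place.
- spare_grip (a point): Spare stand, same shape, size and material as the loaded one but all slots empty; loose, farther from the robot. Point: centre of its fin's grip, 80 mm above the tiles. It is to stay where it is.
- square_center (a point): Aluminium filter square, 50 by 50 by 5 mm, loosely on edge in a slot 7 mm wide and 22 mm deep of the loaded stand, top 62 mm above the tiles. Point: its centre; y across its thickness, z up.
Mind the look-alikes: they are no part of the job. Of the things that look like the part that bears square_center, the middle-sized one is meant.

How it is judged:
At the end, for the whole second after the job is handed in: The loaded stand stands flat and at rest on the tiles, its middle within 15 mm of the centre of the empty outline and its length within 10 degrees of the outline's; the filter square stands in its slot (within 15 degrees of upright); the spare stand is within 15 mm of where it was; nothing is held (horizontal distance between stand_grip and free_place below 0.015 m and angle between the y axis of stand_grip and the y axis of free_place, either way round below 0.175 rad and height (world z) of stand_grip below 0.083 m and angle between stand_grip's own z axis and vertical below 0.06 rad and angle between square_center's own z axis and vertical below 0.26 rad and distance between square_center and stand_grip below 0.075 m and distance of spare_grip from where it was at the start of the episode below 0.015 m and linear speed of stand below 0.02 m/s); the robot touches nothing.
It fails at once if the loaded stand is lifted more than 8 mm off the tiles (height (world z) of stand_grip above 0.088 m).
It fails at once if the loaded stand is tipped more than 10 degrees (angle between stand_grip's own z axis and vertical above 0.175 rad).
It fails at once if the spare stand is moved more than 15 mm (distance of spare_grip from where it was at the start of the episode above 0.015 m).
It also fails if it takes over 35 s, if anything falls off the work surface, if the arm or the gripper's body presses on something with over 40 N, if the wrist force passes 120 N, or if a joint passes its speed limit or range.

## Working session

There is one attempt and no reset: what is moved stays moved. The work goes in short steps, Python scripts to look and compute and a tool call to move; the robot and the scene stay as the last step left them, time stands still between calls to the robot, and variables do not carry over. Pictures are saved under pics/ and viewed, at most 10 in all, crops included, and the job is handed in when it is done.

Besides the shell and the picture viewer there is one more tool, called as name(argument=value, ...) on one line, values as JSON. play_rows: Moves the arm, as the interface text tells. Its arguments: {"type":"object","properties":{"steps":{"type":"array"},"claw":{"type":"number"},"newtons":{"type":"number"}},"required":["steps"]}

```bash
mkdir -p pics
cat > h.py <<'E'
import numpy as np, cv2
from plant import robot
def cam(n):
    c=robot.calibration(n); f=200/np.tan(np.radians(c["fovy"])/2)
    K=np.array([[f,0,c["cx"]],[0,f,c["cy"]],[0,0,1]]); R=cv2.Rodrigues(np.array(c["rvec"],float))[0]
    return K,R,np.array(c["tvec"],float).ravel(),c
def ray(n,uv,z):
    K,R,t,_=cam(n); o=-R.T@t
    d=(R.T@np.linalg.inv(K)@np.c_[np.atleast_2d(uv),np.ones(len(np.atleast_2d(uv)))].T).T
    return o+d*((z-o[2])/d[:,2])[:,None]
def proj(n,P):
    K,R,t,_=cam(n); p=(K@(R@np.atleast_2d(P).T+t[:,None])).T
    return p[:,:2]/p[:,2:]
E
python3 - <<'E'
from h import *
for n in("scene","top"):
    cv2.imwrite(f"pics/{n}0.png",robot.snapshot(n)); K,R,t,c=cam(n); print(c, (-R.T@t).round(3))
print(robot.get_obs())
E
```

```text
{'fovy': 44.90418242067021, 'cx': 325.7380178104424, 'cy': 205.60260826835838, 'rvec': array([ 2.24085916,  0.57310484, -0.2284361 ]), 'tvec': array([-0.47632863, -0.12530496,  1.17054071])} [ 0.858 -0.623  0.698]
{'fovy': 49.92307268165742, 'cx': 313.30614717770266, 'cy': 201.37435740117428, 'rvec': array([ 2.230411  , -1.94985405,  0.21015028]), 'tvec': array([-0.08902236,  0.5533715 ,  0.67501735])} [ 0.4   -0.041  0.78 ]
{'clock': 0.1, 'joint_positions': array([-1.31959065e+00,  3.51164453e-01,  1.65234368e+00, -2.86109672e-05,
        1.13908774e+00, -8.45931654e-02]), 'qvel': array([-0.00047034, -0.00201599, -0.00029674, -0.00070924,  0.00163977,
        0.00107286]), 'joint_efforts': array([ 1.05892272e-03, -5.06832826e+01, -2.91876662e+01, -7.10137169e-05,
        2.67782663e-03,  3.32753302e-05]), 'position': array([ 0.1812074 , -0.5190646 ,  0.30342826]), 'tcp_rot': array([-3.09642879e+00, -5.24848676e-01,  1.71740117e-04]), 'wrist_force': array([ 0.83557922, -0.79419361, -1.4617292 ]), 'torque': array([0.04104605, 0.07268846, 0.00357945]), 'gripper_force': 0.0, 'opening': 0.9993038995140455}
```

View pics/scene0.png

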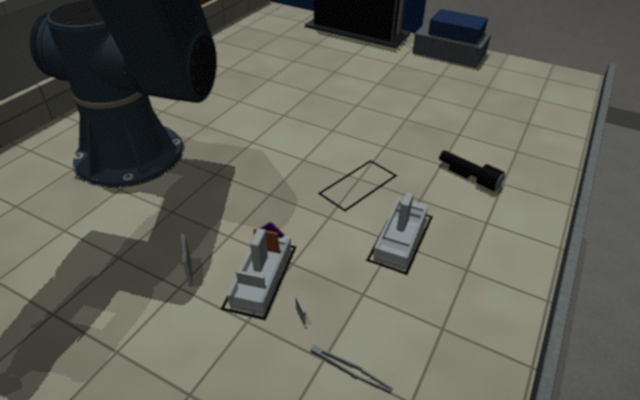

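View pics/top0.png

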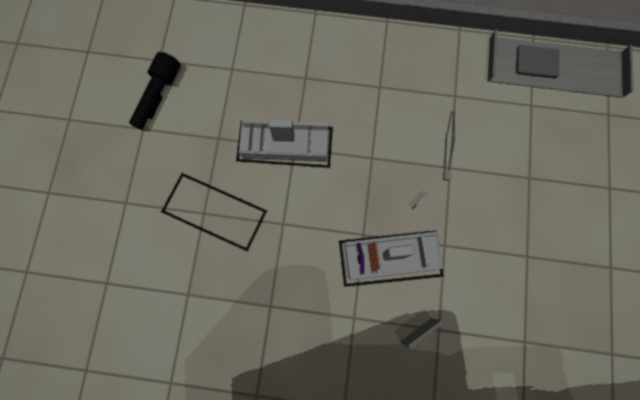

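The scene view shows the loaded stand at (262,270), the spare at (402,230) and the empty outline at (358,185). In the top view these are at (392,257), (285,143) and (214,211).

Things that could be mistaken for the target:
- **Stand:** the loaded one at top (392,257), with purple and copper parts, versus the spare at (285,143), which is empty. I choose the loaded one.
- **Square:** the one in the stand slot at top (422,251), versus the small loose plate at (419,200) and the big loose plate at (422,332). The long frame at (449,145) could also confuse. I choose the one in the slot.
- **Outline:** only (214,211) is empty.

Run:
```python
from h import *
im=cv2.imread("pics/top0.png")
g=im.max(2)
# empty outline: dark tape
m=np.zeros_like(g); m[165:260,150:280]=(g[165:260,150:280]<45)*255
cs,_=cv2.findContours(m,cv2.RETR_EXTERNAL,cv2.CHAIN_APPROX_NONE); c=max(cs,key=cv2.contourArea)
q=cv2.approxPolyDP(c,0.05*cv2.arcLength(c,True),True)[:,0]
P=ray("top",c[:,0],0)[:,:2].astype(np.float32)
r=cv2.minAreaRect(P*1000); print("outline",q.tolist(),r)
s0=cv2.imread("pics/scene0.png")
a=cv2.resize(im[220:300,320:460],None,fx=5.5,fy=5.5,interpolation=cv2.INTER_CUBIC)[:300*2]
cv2.imwrite("pics/c0.png",cv2.convertScaleAbs(a,alpha=1.5))
for n,I,b in(("top",im,(320,460,225,295)),("scene",s0,(215,305,210,325))):
    x0,x1,y0,y1=b; h=cv2.cvtColor(I,cv2.COLOR_BGR2HSV)[y0:y1,x0:x1]
    lo=((h[...,1]<35)&(h[...,2]>70)).astype(np.uint8)*255
    cs,_=cv2.findContours(lo,cv2.RETR_EXTERNAL,cv2.CHAIN_APPROX_NONE)
    for c in sorted(cs,key=cv2.contourArea)[-4:]:
        print(n,cv2.contourArea(c),np.array(cv2.boundingRect(c))+[x0,y0,0,0])
```

```text
outline [[182, 174], [162, 211], [247, 249], [265, 211]] ((531.2264404296875, 169.12733459472656), (177.7703399658203, 82.03246307373047), 73.40270233154297)
top 6.5 [364 230   5   4]
top 11.5 [367 225   8  10]
top 238.5 [446 225  14  22]
top 7404.0 [320 225 140  70]
scene 18.5 [264 210  10   9]
scene 317.5 [215 301  32  24]
scene 875.0 [246 285  59  40]
scene 4931.0 [215 210  90  94]
```

View pics/c0.png

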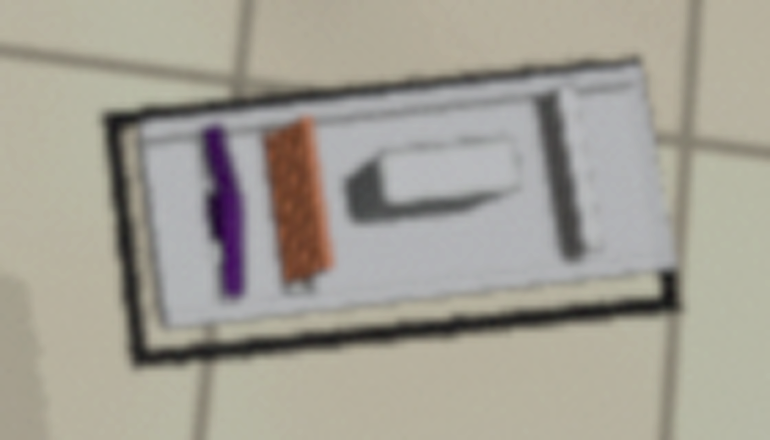

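The crop confirms it: the purple arrow, copper wedge, fin and square standing in its slot are all there. The fin top corners are around crop (380,152)-(520,190).

Run:
```python
from h import *
f=lambda L:np.array(L)/5.5-0.41+[320,220]
for nm,L,z in(("foot",[(142,140),(643,84),(673,268),(163,327)],.034),("fin",[(380,151),(516,137),(520,189),(384,207)],.106),("tape outer",[(105,115),(640,58),(678,307),(135,363)],0)):
    P=ray("top",f(L),z)[:,:2]; c=P.mean(0); 
    d=[np.linalg.norm(P[i]-P[(i+1)%4]).round(4) for i in range(4)]
    v=(P[0]+P[3]-P[1]-P[2]); print(nm,c.round(4),d,"y-axis angle from world y deg",np.degrees(np.arctan2(-v[0],v[1])).round(2))
print(proj("scene",[[.335,-.16,.106]]))
R=cv2.Rodrigues(robot.get_obs()["tcp_rot"])[0]; print(R.round(3))
```

```text
foot [ 0.4878 -0.1634] [np.float64(0.1602), np.float64(0.0581), np.float64(0.1604), np.float64(0.0585)] y-axis angle from world y deg 14.13
fin [ 0.4903 -0.1632] [np.float64(0.0391), np.float64(0.0148), np.float64(0.0391), np.float64(0.0159)] y-axis angle from world y deg 14.36
tape outer [ 0.4893 -0.164 ] [np.float64(0.1791), np.float64(0.0821), np.float64(0.1776), np.float64(0.0811)] y-axis angle from world y deg 13.63
[[185.7957199  205.06676674]]
[[ 0.944  0.33  -0.   ]
 [ 0.33  -0.944  0.001]
 [ 0.    -0.001 -1.   ]]
```

play_rows(steps=[[0, 0, 0, -0.189], [0, 0, 0, -0.189], [0, 0, 0, -0.189], [0, 0, 0, -0.189], [0, 0, 0, -0.189], [0, 0, 0, -0.189], [0, 0, 0, -0.189], [0, 0, 0, -0.189], [0, 0, 0, -0.189], [0, 0, 0, -0.188]], claw=1)

```text
clock: 1.35
position: [0.1812, -0.5191, 0.3036]
tcp_rot: [-1.922, -2.484, -0.001]
wrist_force: [-0.4, 0.0, -0.5]
opening: 1.002
gripper_force: 0.0
```

play_rows(steps=[[0.224, 0.322, 0, 0], [0.224, 0.322, 0, 0], [0.224, 0.322, 0, 0], [0.224, 0.322, 0, 0], [0.224, 0.322, 0, 0], [0.224, 0.322, 0, 0], [0.224, 0.322, 0, 0], [0.224, 0.322, 0, 0], [0.224, 0.322, 0, 0], [0.224, 0.322, 0, 0]])

```text
clock: 2.6
position: [0.4904, -0.1623, 0.3037]
tcp_rot: [-1.929, -2.48, 0.0]
wrist_force: [0.2, -0.6, -0.3]
opening: 1.002
gripper_force: 0.0
```

play_rows(steps=[[0, 0, 0, 0], [0, 0, 0, 0]])

```text
clock: 2.85
position: [0.4893, -0.1638, 0.3036]
tcp_rot: [-1.928, -2.48, 0.001]
wrist_force: [0.1, -0.3, -0.3]
opening: 1.005
gripper_force: 0.0
```

```bash
cat >> h.py <<'E'
def delta(xyz,yaw):
    "tool-axis shift (share of 120 mm) and spin (share of 45 deg) to TCP xyz with stand yaw (deg, tool y = stand x)"
    o=robot.get_obs(); R=cv2.Rodrigues(o["tcp_rot"])[0]
    cur=np.degrees(np.arctan2(R[1,1],R[0,1]))
    print("pos",o["position"].round(4),"yaw",cur.round(2),"tilt z",R[:,2].round(4),"t",o["clock"],"F",o["wrist_force"].round(1),"j",o["joint_positions"].round(2))
    print("shares",(R.T@(np.array(xyz)-o["position"])/.12).round(3),"spin",round(-(yaw-cur)/45,3))
E
python3 - <<'E'
from h import *
delta([.490,-.163,.134],14.2)
E
```

```text
pos [ 0.4893 -0.1638  0.3036] yaw 14.27 tilt z [-8.e-04  1.e-04 -1.e+00] t 2.85 F [ 0.1 -0.3 -0.3] j [-0.41  0.29  1.74 -0.    1.11 -0.66]
shares [0.005 0.008 1.413] spin 0.001
```

play_rows(steps=[[0.005, 0.008, 0.2, 0], [0, 0, 0.2, 0], [0, 0, 0.2, 0], [0, 0, 0.2, 0], [0, 0, 0.2, 0], [0, 0, 0.2, 0], [0, 0, 0.15, 0], [0, 0, 0.06, 0], [0, 0, 0, 0], [0, 0, 0, 0]])

```text
clock: 4.1
position: [0.4906, -0.1632, 0.1354]
tcp_rot: [1.929, 2.479, 0.0]
wrist_force: [0.2, 0.0, -0.2]
opening: 0.998
gripper_force: 0.0
```

Run:
```python
from h import *
delta([.490,-.163,.134],14.2)
a=robot.snapshot("scene")[190:330,190:400]; b=robot.snapshot("top")[200:310,310:475]
f=lambda x:cv2.convertScaleAbs(cv2.resize(x,(400,int(400*x.shape[0]/x.shape[1])),interpolation=cv2.INTER_CUBIC),alpha=1.5)
a,b=f(a),f(b); h=min(len(a),len(b)); cv2.imwrite("pics/c1.png",np.hstack([a[:h],b[:h]]))
```

```text
pos [ 0.4906 -0.1632  0.1354] yaw 14.22 tilt z [ 1.e-03 -5.e-04 -1.e+00] t 4.1 F [ 0.2  0.  -0.2] j [-0.41  0.54  1.86 -0.    0.74 -0.66]
shares [ 0.003 -0.005  0.012] spin 0.001
```

View pics/c1.png

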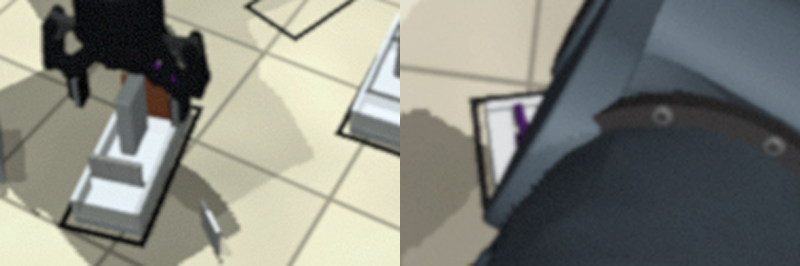

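The fingers straddle the fin: crop left view shows the tips at (80,100) and (183,115) with the fin between them at (130,110), and the square upright at (117,168). I'll check this by projection.

Run:
```python
from h import *
c=np.array([.4905,-.1632]);a=np.radians(14.2);X=np.array([np.cos(a),np.sin(a)]);Y=np.array([-X[1],X[0]])
for sx,sy in((-1,-1),(1,-1),(1,1),(-1,1)):
    p=np.r_[c+X*.008*sx+Y*.02*sy,.106]; print(sx,sy,((proj("scene",p)-190)*1.905).round())
```

```text
-1 -1 [[109. 102.]]
1 -1 [[126. 105.]]
1 1 [[142.  74.]]
-1 1 [[125.  71.]]
```

Run:
```python
from h import *
I=robot.snapshot("scene"); cv2.imwrite("pics/s1.png",I)
def box(c,a,hx,hy,z):
    a=np.radians(a);X=np.array([np.cos(a),np.sin(a)]);Y=np.array([-X[1],X[0]])
    return np.array([np.r_[np.array(c)+X*hx*i+Y*hy*j,z] for i,j in((-1,-1),(1,-1),(1,1),(-1,1))])
k=5; x0,y0=215,190
for (c,a) in(([.531,.169],-16.6),([.4893,-.164],13.6)): print(proj("scene",box(c,a,.042,.09,0)).round(1).tolist())
C=cv2.resize(I[y0:y0+118,x0:x0+110],None,fx=k,fy=k,interpolation=cv2.INTER_CUBIC); C=cv2.convertScaleAbs(C,alpha=1.3)
for b,col in((box([.4905,-.1632],14.2,.008,.02,.106),(0,0,255)),(box([.4905,-.1632],14.2,.032,.08,.034),(0,255,0)),(box([.4893,-.164],13.6,.042,.09,0),(255,0,0))):
    cv2.polylines(C,[((proj("scene",b)-[x0,y0]+.5)*k).astype(int)],True,col,1)
cv2.imwrite("pics/c2.png",C)
```

```text
[[316.0, 193.2], [343.5, 211.6], [396.3, 175.3], [369.1, 159.8]]
[[218.4, 310.2], [264.3, 321.1], [295.7, 246.6], [255.5, 238.3]]
```

View pics/c2.png

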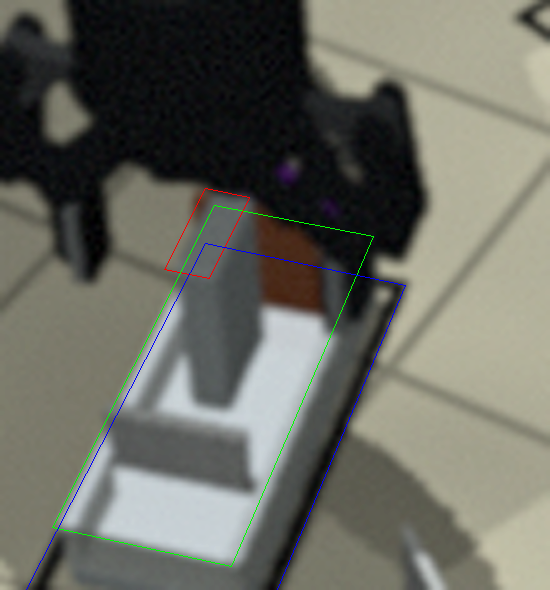

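The ground tape matches, but the fin seems a few pixels to the right of the prediction. I'll look closer at it in the unobstructed first picture.

Run:
```python
from h import *
I=cv2.imread("pics/scene0.png"); x0,y0,k=235,220,10
C=cv2.resize(I[y0:y0+56,x0:x0+60],None,fx=k,fy=k,interpolation=cv2.INTER_CUBIC); C=cv2.convertScaleAbs(C,alpha=1.5)
cv2.imwrite("pics/c3.png",C)
a=np.radians(14.2);X=np.array([np.cos(a),np.sin(a)]);Y=np.array([-X[1],X[0]]);c=np.array([.4905,-.1632])
for z in(.106,.034):
    for i,j in((-1,-1),(1,-1),(1,1),(-1,1)): print(z,i,j,((proj("scene",np.r_[c+X*.008*i+Y*.02*j,z])-[x0,y0]+.5)*k).round())
```

```text
0.106 -1 -1 [[128. 239.]]
0.106 1 -1 [[219. 258.]]
0.106 1 1 [[298.  95.]]
0.106 -1 1 [[211.  78.]]
0.034 -1 -1 [[164. 520.]]
0.034 1 -1 [[249. 538.]]
0.034 1 1 [[324. 375.]]
0.034 -1 1 [[241. 358.]]
```

View pics/c3.png

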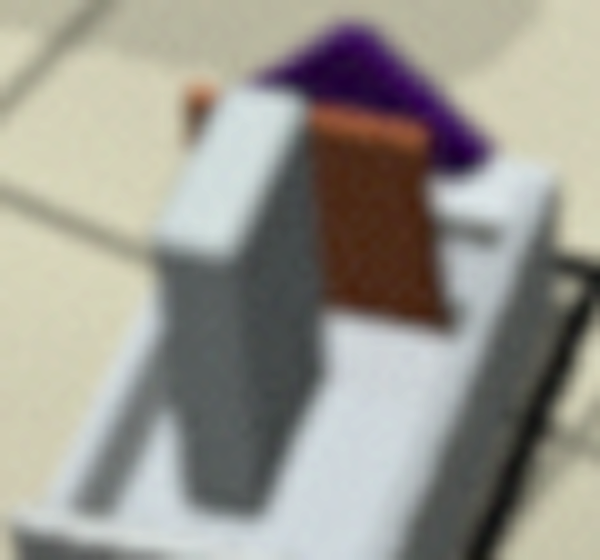

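The fin top corners in this crop are at (160,240), (235,260), (308,100) and (235,85). I'll cast them onto z = 0.106 and compare with the top view.

Run:
```python
from h import *
s=np.array([(160,240),(235,260),(308,100),(235,85)])/10-.5+[235,220]
P=ray("scene",s,.106)[:,:2]; v=P[2]+P[3]-P[0]-P[1]
print(P.mean(0).round(4),[np.linalg.norm(P[i]-P[(i+1)%4]).round(4) for i in range(4)],np.degrees(np.arctan2(-v[0],v[1])))
t=np.array([(380,151),(516,137),(520,189),(384,207)]).mean(0)/5.5-.41+[320,220]
A=[cam(n)[0]@np.c_[cam(n)[1],cam(n)[2]] for n in("scene","top")]
X=cv2.triangulatePoints(*A,s.mean(0),t)[:,0]; print((X[:3]/X[3]).round(4))
# empty outline in the scene view
I=cv2.imread("pics/scene0.png"); g=I.max(2); m=np.zeros_like(g); m[150:220,305:405]=(g[150:220,305:405]<60)*255
cs,_=cv2.findContours(m,cv2.RETR_EXTERNAL,cv2.CHAIN_APPROX_NONE); c=max(cs,key=cv2.contourArea)
print(cv2.minAreaRect((ray("scene",c[:,0],0)[:,:2]*1000).astype(np.float32)))
```

```text
[ 0.494  -0.1623] [np.float64(0.0137), np.float64(0.0391), np.float64(0.0134), np.float64(0.0382)] 15.209781460741318
[ 0.492  -0.1624  0.1045]
((529.4985961914062, 157.0325927734375), (149.73904418945312, 79.4332504272461), 72.61582946777344)
```

The two views agree to within 4 mm, well inside the 34 mm finger clearance. Closing on the fin.

play_rows(steps=[[0, 0, 0, 0], [0, 0, 0, 0], [0, 0, 0, 0], [0, 0, 0, 0], [0, 0, 0, 0], [0, 0, 0, 0], [0, 0, 0, 0], [0, 0, 0, 0]], claw=-1, newtons=40)

```text
clock: 5.25
position: [0.4904, -0.1628, 0.1346]
tcp_rot: [-1.929, -2.48, 0.0]
wrist_force: [0.1, 0.1, -2.4]
opening: 0.183
gripper_force: 43.3
```

Run:
```python
from h import *
delta([.531,.169,robot.get_obs()["position"][2]],-16.6)
```

```text
pos [ 0.4904 -0.1628  0.1346] yaw 14.24 tilt z [-2.e-04  1.e-04 -1.e+00] t 5.25 F [ 0.1  0.1 -2.4] j [-0.41  0.54  1.86  0.    0.74 -0.66]
shares [2.597 1.008 0.   ] spin 0.685
```

play_rows(steps=[[0.05, 0.02, 0, 0], [0.1, 0.04, 0, 0], [0.1, 0.04, 0, 0], [0.1, 0.04, 0, 0], [0.05, 0.02, 0, 0]])

```text
clock: 5.88
position: [0.4973, -0.1105, 0.1346]
tcp_rot: [-1.928, -2.48, 0.0]
wrist_force: [-0.4, -0.0, -5.2]
opening: 0.177
gripper_force: 43.2
```

play_rows(steps=[[0, 0, 0.005, 0], [0, 0, 0.005, 0], [0, 0, 0, 0]])

```text
clock: 6.25
position: [0.4977, -0.111, 0.1346]
tcp_rot: [1.929, 2.479, 0.002]
wrist_force: [-1.3, 11.3, 12.7]
opening: 0.185
gripper_force: 45.6
```

play_rows(steps=[[0, 0, -0.005, 0], [0, 0, 0, 0]])

```text
clock: 6.5
position: [0.4975, -0.1115, 0.1345]
tcp_rot: [1.929, 2.479, 0.001]
wrist_force: [-0.9, 6.2, 6.1]
opening: 0.182
gripper_force: 44.7
```

play_rows(steps=[[0.05, 0.02, 0, 0], [0.1, 0.04, 0, 0], [0.15, 0.06, 0, 0], [0.15, 0.06, 0, 0], [0.15, 0.06, 0, 0], [0.15, 0.06, 0, 0], [0.1, 0.03, 0, 0], [0.05, 0.02, 0, 0], [0, 0, 0, 0]])

```text
clock: 7.62
position: [0.5118, 0.0039, 0.1346]
tcp_rot: [1.927, 2.48, 0.001]
wrist_force: [0.5, 3.1, 6.6]
opening: 0.183
gripper_force: 44.8
```

play_rows(steps=[[0, 0, 0, 0.04], [0, 0, 0, 0.075], [0, 0, 0, 0.08], [0, 0, 0, 0.08], [0, 0, 0, 0.08], [0, 0, 0, 0.08], [0, 0, 0, 0.08], [0, 0, 0, 0.08], [0, 0, 0, 0.08], [0, 0, 0, 0.01]])

```text
clock: 8.88
position: [0.5113, 0.0033, 0.1345]
tcp_rot: [2.519, 1.877, -0.001]
wrist_force: [-1.9, -2.1, 7.9]
opening: 0.183
gripper_force: 45.2
```

Run:
```python
from h import *
delta([.531,.169,robot.get_obs()["position"][2]],-16.6)
```

```text
pos [0.5113 0.0033 0.1345] yaw -16.61 tilt z [-1.e-04 -5.e-04 -1.e+00] t 8.875 F [-1.9 -2.1  7.9] j [-0.08  0.53  1.88 -0.    0.73  0.21]
shares [ 1.37e+00 -2.38e-01 -1.00e-03] spin -0.0
```

play_rows(steps=[[0.07, -0.012, 0, 0], [0.13, -0.022, 0, 0], [0.16, -0.028, 0, 0], [0.16, -0.028, 0, 0], [0.16, -0.028, 0, 0], [0.16, -0.028, 0, 0], [0.16, -0.028, 0, 0], [0.16, -0.028, 0, 0], [0.13, -0.022, 0, 0], [0.08, -0.014, 0, 0]])

```text
clock: 10.12
position: [0.5312, 0.1692, 0.1346]
tcp_rot: [2.517, 1.878, -0.0]
wrist_force: [-0.4, -8.6, 8.8]
opening: 0.181
gripper_force: 45.0
```

play_rows(steps=[[0, 0, 0, 0], [0, 0, 0, 0]])

```text
clock: 10.38
position: [0.5314, 0.1698, 0.1346]
tcp_rot: [2.518, 1.878, 0.003]
wrist_force: [0.4, 3.7, 6.3]
opening: 0.184
gripper_force: 44.6
```

Run:
```python
from h import *
delta([.531,.169,robot.get_obs()["position"][2]],-16.6)
a=robot.snapshot("scene")[100:260,290:490]; b=robot.snapshot("top")[140:300,130:330]
f=lambda x:cv2.convertScaleAbs(cv2.resize(x,None,fx=2,fy=2) if 0 else cv2.resize(x,(400,320),interpolation=cv2.INTER_CUBIC),alpha=1.5)
cv2.imwrite("pics/c4.png",np.hstack([f(a),f(b)]))
```

```text
pos [0.5314 0.1698 0.1346] yaw -16.59 tilt z [ 1.6e-03  9.0e-04 -1.0e+00] t 10.375 F [0.4 3.7 6.3] j [0.23 0.59 1.76 0.   0.79 0.51]
shares [-0.007 -0.001 -0.   ] spin 0.0
```

View pics/c4.png

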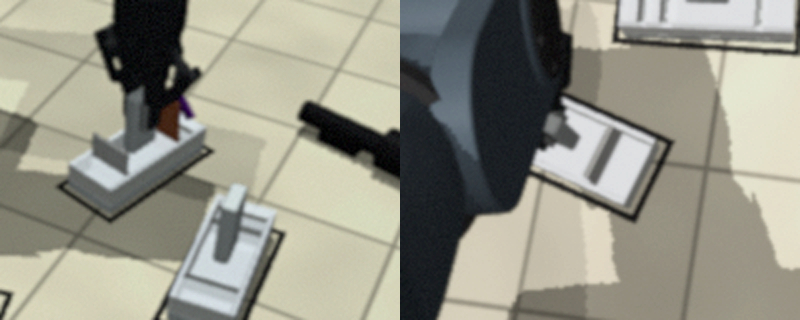

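The stand sits in the outline, with the square upright at crop (110,152) and the tape visible all round the near end at (640,190). Releasing and rising.

play_rows(steps=[[0, 0, -0.003, 0], [0, 0, 0, 0]])

```text
clock: 10.72
position: [0.5312, 0.1693, 0.1346]
tcp_rot: [2.519, 1.878, 0.002]
wrist_force: [2.2, 3.7, 3.3]
opening: 0.182
gripper_force: 44.2
```

play_rows(steps=[[0, 0, 0, 0], [0, 0, 0, 0], [0, 0, 0, 0], [0, 0, 0, 0], [0, 0, 0, 0], [0, 0, 0, 0], [0, 0, 0, 0], [0, 0, 0, 0]], claw=1)

```text
clock: 11.72
position: [0.5309, 0.1692, 0.1345]
tcp_rot: [2.519, 1.878, 0.0]
wrist_force: [0.2, -0.1, -0.1]
opening: 1.002
gripper_force: 0.0
```

play_rows(steps=[[0, 0, -0.1, 0], [0, 0, -0.2, 0], [0, 0, -0.25, 0], [0, 0, -0.3, 0], [0, 0, -0.3, 0], [0, 0, -0.3, 0], [0.3, 0, -0.1, 0], [0.4, 0, 0, 0], [0.4, 0, 0, 0], [0.4, 0, 0, 0]])

```text
clock: 12.98
position: [0.5824, 0.3431, 0.3215]
tcp_rot: [2.518, 1.878, 0.001]
wrist_force: [0.6, -0.4, 0.0]
opening: 0.997
gripper_force: 0.0
```

play_rows(steps=[[0.3, 0, 0, 0], [0, 0, 0, 0], [0, 0, 0, 0]])

```text
clock: 13.35
position: [0.5924, 0.3757, 0.3209]
tcp_rot: [2.519, 1.878, -0.0]
wrist_force: [0.3, 0.1, -0.1]
opening: 1.001
gripper_force: 0.0
```

Run:
```python
from h import *
delta([.531,.169,.134],-16.6)
a=robot.snapshot("scene")[120:240,300:450]; b=robot.snapshot("top"); cv2.imwrite("pics/top2.png",b); b=b[160:260,150:275]
f=lambda x:cv2.convertScaleAbs(cv2.resize(x,(400,320),interpolation=cv2.INTER_CUBIC),alpha=1.5)
cv2.imwrite("pics/c5.png",np.hstack([f(a),f(b)]))
```

```text
pos [0.5924 0.3757 0.3209] yaw -16.59 tilt z [ 1.e-04 -2.e-04 -1.e+00] t 13.35 F [ 0.3  0.1 -0.1] j [ 0.5   0.62  1.18 -0.    1.34  0.79]
shares [-1.796e+00  1.000e-03  1.558e+00] spin 0.0
```

View pics/c5.png

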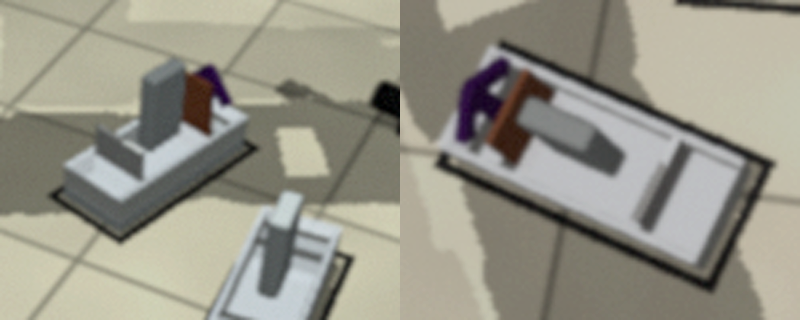

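The stand is in the outline with all the parts upright. The foot top corners in the right crop are about (95,47), (348,160), (297,268) and (40,150), and the fin top is (130,98)-(185,153). I'll measure the final offset.

Run:
```python
from h import *
f=lambda L:(np.array(L)+.5)/3.2-.5+[150,160]
for nm,L,z in(("foot",[(95,47),(348,160),(297,268),(40,150)],.034),("fin",[(130,97),(198,127),(185,153),(117,124)],.106)):
    P=ray("top",f(L),z)[:,:2]; v=P[0]+P[3]-P[1]-P[2]
    print(nm,P.mean(0).round(4),[np.linalg.norm(P[i]-P[(i+1)%4]).round(3) for i in range(4)],np.degrees(np.arctan2(-v[0],v[1])).round(1))
```

```text
foot [0.5299 0.1665] [np.float64(0.159), np.float64(0.065), np.float64(0.16), np.float64(0.065)] -16.6
fin [0.5301 0.1676] [np.float64(0.039), np.float64(0.015), np.float64(0.038), np.float64(0.015)] -15.8
```

The stand is about 2–3 mm off centre and less than 1° off in angle. It has been released, and the gripper is clear.

```bash
python3 -c "
from plant import robot
print(robot.job_done())"
```

```text
the job is handed in; nothing more can be done
None
```

The loaded stand is in the empty outline, measured about 3 mm off centre and within 1° of it, with the filter square upright in its slot, the gripper clear and the spare stand not touched; the job is handed in, but it returned no verdict.

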